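Show a leather punch's cutting tip to the bench camera

ROBOT

A 6-joint arm with a two-finger parallel gripper is mounted at the origin on the work surface. World frame = base frame: x ahead of the robot, y to its left, z up, the work surface at z = 0. Lengths are in mm, angles in degrees, forces in N, time in s.
With the tool pointing down it reaches from about 350 to 850 mm from the base axis. Payload 8.1 kg.
Tool frame: the origin (TCP) lies at the very end of the fingers, on their centre line; the grasp point (between the pads) lies r.tcp_to_grasp behind it (r.tcp_to_grasp is the distance from the TCP to the grasp point, in mm); z points along the fingers, y is the line along which they close (so a half turn about z gives the same grasp; the last joint's range is limited). The gripper opens to 85 mm and grips with 20 to 120 N. Pads are 22 mm wide; open, the fingers measure 114 mm over their backs; the gripper's body (76 mm by 85 mm) begins 54 mm behind the grasp point. The pads swing forward as they close: fully open they stand 13 mm farther back than shut.
Start: joints at [61.627, 7.471, 85.268, -0, 87.261, -4.893], TCP at [239.035, 550.334, 231.292] pointing down, gripper open.
Joint ranges: [-169.43, 169.43], [-51.17, 129.36], [1.28, 143.12], [-76.62, 256.62], [0, 156.53], [-152.29, 152.29]. Speed limits (degrees/s): [136.94, 136.94, 159.86, 180, 180, 180].

INTERFACE

Orientations are given as [roll, pitch, yaw] about the fixed x, y, z axes, in that order (R = Rz(yaw) Ry(pitch) Rx(roll)).
In Python, from bench import sense, viewer, order, r gives the robot as it stands.
- The arm moves only by the tool carry_out, never from a script. Its argument "increments" is one flat list of numbers, 7 for each row, row after row: the shift along the tool's x, y, z as a fraction of full scale, then the turn, a rotation vector about the tool's x, y, z as a fraction of full scale, then the opening, from -1 (shut) to 1 (fully open). A call has exactly 10 rows; each row is the pose to reach, as a shift and turn from the pose commanded when the call began, along the tool's axes at that moment, turning the shorter way round; what a row does not reach only later rows make up. Full scale, the value 1, is 400 mm for a shift and 2 pi rad for a turn. A row lasts 1/8 s, in which the tool goes at most 62.5 mm and 10.7 degrees, less where a joint would pass 70% of its speed; a pose out of reach is approached as far as the arm can. A call with a number of a shift or a turn outside -1 to 1 is refused whole. A call with a gripper value outside its range is refused whole. The fingers move at their own pace and stop on an object; "force" is the grip in N (left out, the last holds). Time passes only in rows, so rows that repeat a pose let the fingers close, or fill a call up. It gives the time, the measured TCP pose, the force, the opening and the grip force at its end, in the units of the state.
- sense(): the state, without advancing time (a new reading comes with each control period).
- viewer.snapshot(name): name is "scene" or "top"; returns the picture (420x560x3 uint8, red, green, blue); there is no depth.
- viewer.get_calibration(name): a dict with "fx", "fy", "cx", "cy" (pixels), "k1" (the pictures are not rectified: a ray, as slopes to the right and down, at radius r is drawn at 1 + k1 r^2 times it, then the intrinsics apply), "R" (3x3) and "t" (3): a world point X has camera coordinates R X + t. Camera axes: x right, y down, z forward; pixel columns grow to the right and rows downward; lengths in mm; the calibration is good to about 2 mm. A picture is of the moment at which its call begins. get_calibration takes no time and is no camera call.
- order.hand_in(): hands the job in; it is judged then, once.
The state is a dict: "time": time; "joint_pos": joint angles; "qd": joint speeds; "joint_efforts": joint torques, N m; "tool_pos": TCP position; "tcp_rot": TCP orientation; "ft_force": force on the tool from outside, world axes, zero at the start; "wrist_torque": the same for the moment, N m; "finger_gap": finger opening in mm; "grip_force": force on a finger pad.
Only numpy, scipy, OpenCV 4.12 (cv2) and the standard library are available. Lean on these libraries where they do the work, as an engineer would, in place of code of your own. Each camera call takes 0.05 s, during which the arm holds its last target. There are 200 camera calls.

TASK

Draw the red-capped leather punch straight up out of the wooden block by its handle, gently, because the handle's glue is still fresh: grip it with no more than about 50 N. Then hold it in the air tip-first in front of the tilted inspection camera, its tip on the lens axis and about 60 mm from the glass and its shaft pointing straight into the lens, without touching the camera. Finish while still holding it there, motionless, and leave the other punches, the tumbler, the mallet and the camera as they are.

Things in the scene. Friction and masses are not known exactly. Their poses are not given: they have to be found in the camera images.
- red_punch: red-capped punch, 116 mm long, about 0.13 kg, round, tip down in any of the block's holes. Origin: centre of the tip, 5 mm above the table; z runs from tip to cap. From the tip: steel shaft, 11 mm diameter, to 45 mm (loose in the hole, 1.5 mm play), brass collar 25 mm diameter to 50 mm (rests on the block's top), wooden handle 26 mm diameter to 106 mm (grip it from any side), red cap to 116 mm
- yellow_punch: a bystander drive punch of exactly the same shape and size as the red-capped one but with a yellow cap, standing in another hole of the same block; origin at its tip, z up along its shaft towards the cap
- blue_punch: a bystander drive punch of exactly the same shape and size as the red-capped one but with a blue cap, standing in another hole of the same block; origin at its tip, z up along its shaft towards the cap
- punch_block: pale wooden block fixed to the table, 70 mm (x) by 210 mm (y) by 50 mm (z), with three holes in a row along its y axis, at y = -70, 0 and +70 mm, each 14 mm in diameter and 48 mm deep; origin at the centre of its underside, z up. It stands on either side of the table
- camera_stand: grey stand fixed to the table on the other side from the block: foot 130 (x) by 120 (y) by 10 mm, two cheeks 76 mm high that carry the camera between them; origin at the centre of its underside, z up; the camera leans to its -x side, roughly towards the robot
- lens (a point): centre of the camera's glass: dark round lens in a pale light ring in a black front ring 58 mm across, on a white barrel, 72 mm long in all, that looks up, leaning 15 to 35 degrees from vertical towards the robot. z points out of the glass along the lens axis; y is level. The glass is 45 mm from the tilt pivot, which is 62 mm above the stand's origin. The hinge is stiff and stays as it is
- tumbler: bystander: blue drinking tumbler, 72 mm across the rim, 95 mm high, standing on the table beyond the work; origin at the centre of its underside
- mallet: bystander: mallet with a black head (70 x 40 x 40 mm) and a wooden handle, 190 mm long overall, lying on the table between the block and the camera; origin under the middle of its length, y runs from the handle to the head
Things that resemble listed ones, but are neither listed nor needed, are in the scene too. Leave any pink or turquoise look-alike of the punch_block alone.

How it is judged:
By the outcome, as a careful person would: the job done as asked, in the order asked, and still so for the second after the job is handed in, while the arm keeps its last pose, push and grip.
It also fails if it takes over 40 s, if anything falls off the work surface, if the arm or the gripper's body presses on something with over 40 N, if the wrist force passes 120 N, or if a joint passes its speed limit or range.

## Working session

There is one attempt and no reset: what is moved stays moved. The work goes in short steps, Python scripts to look and compute and a tool call to move; the robot and the scene stay as the last step left them, time stands still between calls to the robot, and variables do not carry over. Pictures are saved under pics/ and viewed, at most 10 in all, crops included, and the job is handed in when it is done.

Besides the shell and the picture viewer there is one more tool, called as a command line: name --argument value ..., lists and objects as JSON in quotes. carry_out: Moves the arm, as the interface text tells. Its arguments: {"type":"object","properties":{"increments":{"type":"array"},"force":{"type":"number"}},"required":["increments"]}

```bash
mkdir -p pics
python3 - <<'E'
from bench import sense, viewer, r
import cv2,numpy as np
s=sense(); print(s, r.tcp_to_grasp)
for n in("scene","top"):
    im=viewer.snapshot(n); cv2.imwrite(f"pics/{n}0.png",im[:,:,::-1]); np.save(f"{n}0.npy",im)
    print(n,viewer.get_calibration(n))
E
```

```text
{'time': 0.0, 'joint_pos': array([ 6.16280015e+01,  7.51581494e+00,  8.53300403e+01,  6.57090469e-04,
        8.72612330e+01, -4.89393905e+00]), 'qd': array([-0.01445224, -0.02023333,  0.11142514,  0.03527418, -0.05627853,
       -0.05103283]), 'joint_efforts': array([-9.76453412e-04, -5.69422674e+01, -5.00529242e+01, -4.24160507e-04,
        1.51704153e-02,  1.83504591e-05]), 'tool_pos': array([238.75880801, 549.84566105, 230.22976888]), 'tcp_rot': array([-1.79893358e+02, -9.78973964e-03,  1.56521899e+02]), 'ft_force': array([-0.5486697 ,  0.39940763, -0.40228622]), 'wrist_torque': array([0.02494205, 0.03253365, 0.0265971 ]), 'grip_force': 0.0, 'finger_gap': 85.37939645876739} 18.700000000000003
scene {'fx': 403.27089477917144, 'fy': 403.27089477917144, 'cx': 278.2233557241352, 'cy': 213.63390215311833, 'k1': 0.011195485551018599, 'R': array([[-0.59302577,  0.80506945,  0.01355038],
       [ 0.49352842,  0.37673424, -0.78390115],
       [-0.63619976, -0.45818609, -0.62073776]]), 't': array([ 400.33514928, -149.57700704, 1259.14288203])}
top {'fx': 385.2402675457863, 'fy': 385.2402675457863, 'cx': 279.90360643644567, 'cy': 206.26604623601085, 'k1': -0.06098476382534706, 'R': array([[ 0.15527283, -0.98786637,  0.00322154],
       [-0.96705662, -0.15266624, -0.20370202],
       [ 0.2017222 ,  0.02851398, -0.97902763]]), 't': array([-180.99304816,  493.9007566 , 1149.85976044])}
```

View pics/scene0.png

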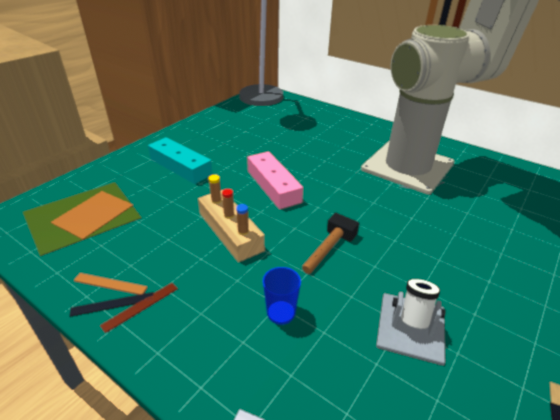

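View pics/top0.png

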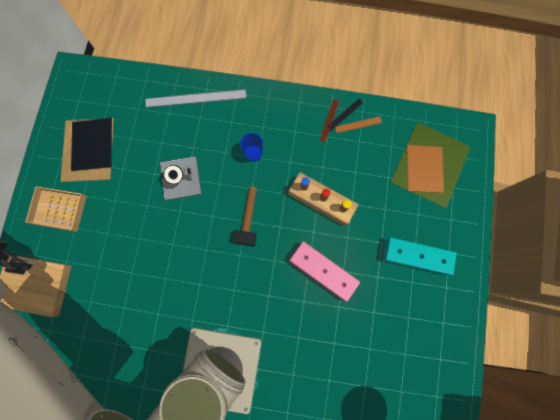

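The scene view shows the pale block with yellow (214,180), red (228,194) and blue (242,210) caps, the grey camera stand at (415,310), the tumbler and the mallet. In the top view the caps are blue (305,183), red (325,195) and yellow (347,205), and the stand is at (180,178). Three things could be the block: pale wood at (322,198), pink at (325,270) and turquoise at (421,256). The pale wooden one fits, because it alone holds the capped punches. Red is the middle cap. I'll confirm it in an enlarged montage and measure.

```bash
cat > h.py <<'E'
import numpy as np,cv2
from bench import viewer
C={n:viewer.get_calibration(n) for n in("scene","top")}
def ray(n,p):
    c=C[n];K=np.array([[c["fx"],0,c["cx"]],[0,c["fy"],c["cy"]],[0,0,1]])
    q=cv2.undistortPoints(np.array([[p]],float),K,np.array([c["k1"],0,0,0.]))[0,0]
    R=np.array(c["R"]);d=R.T@np.r_[q,1];return -R.T@np.array(c["t"]),d/np.linalg.norm(d)
def plane(n,p,z):
    o,d=ray(n,p);return o+d*(z-o[2])/d[2]
def tri(ps,pt):
    (a,u),(b,v)=ray("scene",ps),ray("top",pt)
    s=np.linalg.lstsq(np.c_[u,-v],b-a,rcond=None)[0]
    p,q=a+u*s[0],b+v*s[1];return (p+q)/2,np.linalg.norm(p-q)
def proj(n,X):
    c=C[n];K=np.array([[c["fx"],0,c["cx"]],[0,c["fy"],c["cy"]],[0,0,1]])
    return cv2.projectPoints(np.atleast_2d(X).astype(float),cv2.Rodrigues(np.array(c["R"]))[0],np.array(c["t"]),K,np.array([c["k1"],0,0,0.]))[0][:,0]
def blob(im,lo,hi,box):
    h=cv2.cvtColor(im,cv2.COLOR_RGB2HSV);m=cv2.inRange(h,lo,hi);k=np.zeros_like(m);x0,y0,x1,y1=box;k[y0:y1,x0:x1]=m[y0:y1,x0:x1]
    n,l,s,c=cv2.connectedComponentsWithStats(k);i=1+np.argmax(s[1:,4]);return c[i],s[i],l==i
E
python3 - <<'E'
from h import *
S,T=np.load("scene0.npy"),np.load("top0.npy")
B={"scene":(195,165,270,265),"top":(280,165,365,230)}
for nm,lo,hi in(("red",(0,180,90),(5,255,255)),("yellow",(24,180,120),(34,255,255)),("blue",(105,150,80),(125,255,255))):
    a=blob(S,lo,hi,B["scene"]);b=blob(T,lo,hi,B["top"])
    print(nm,a[0].round(1),a[1],b[0].round(1),b[1],*tri(a[0],b[0]))
def cr(im,x,y,w,h,f): return cv2.resize(im[y:y+h,x:x+w],None,fx=f,fy=f,interpolation=cv2.INTER_CUBIC)
m=np.vstack([np.hstack([cr(S,190,170,80,60,5),cr(T,285,167,80,60,5)]),np.hstack([cr(S,374,275,80,60,5)[:300],cr(T,145,150,80,60,5)])])
cv2.imwrite("pics/m1.png",m[:,:,::-1])
E
```

```text
red [227.1 192.9] [223 189   9   9  71] [325.6 192.5] [322 189   8   8  51] [ 564.85899737 -230.96601351  115.21092376] 1.2043786811626374
yellow [213.5 178.5] [208 175  11   8  72] [346.4 203.7] [343 200   8   9  55] [ 540.77835279 -296.50733922  115.94265216] 0.8064855862254647
blue [241.7 208.4] [237 204  10  10  76] [305.1 181.1] [302 178   7   7  43] [ 589.81932319 -165.62769625  115.7261118 ] 1.732158377260356
```

View pics/m1.png

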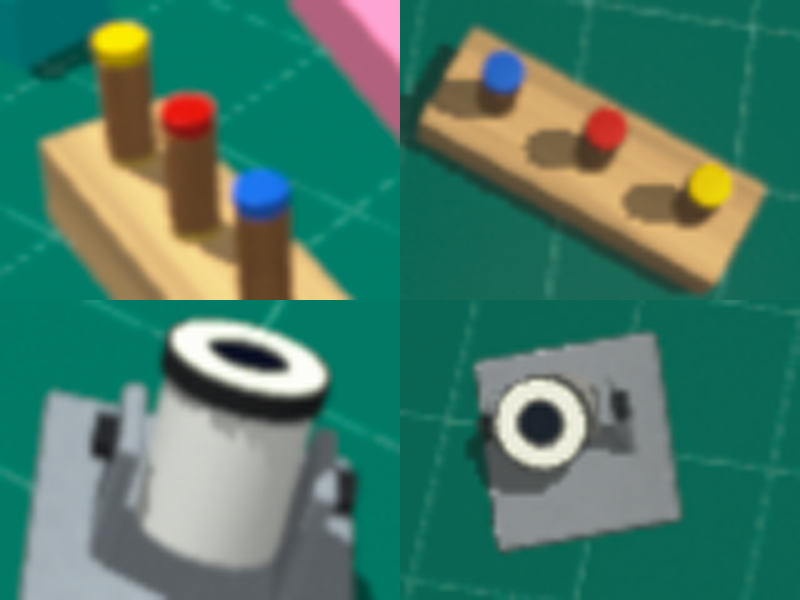

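The montage confirms that red is the middle punch of the pale block, in both views. Bottom row: the lens, a dark disc in a white ring, at about scene (423,285) and top (173,175). Next I measure the lens and the foot.

Run:
```python
from h import *
S,T=np.load("scene0.npy"),np.load("top0.npy")
def ring(im,box,f=6):
    x0,y0,x1,y1=box;g=cv2.resize(im[y0:y1,x0:x1],None,fx=f,fy=f,interpolation=cv2.INTER_CUBIC)
    m=(g.min(2)>150).astype(np.uint8)
    cs,hi=cv2.findContours(m,cv2.RETR_CCOMP,cv2.CHAIN_APPROX_NONE)
    out=[]
    for i,c in enumerate(cs):
        if hi[0,i,3]<0 and hi[0,i,2]>=0 and len(c)>150:   # outer with hole
            for q in(c,cs[hi[0,i,2]]):
                if len(q)<50: continue
                (a,b),ax,th=cv2.fitEllipse(q.astype(np.float32)); out.append(((np.array([a,b])+.5)/f-.5+[x0,y0],np.array(ax)/f,th))
    return out
rs=ring(S,(400,272,445,302)); rt=ring(T,(155,160,192,192))
for q in(rs,rt):
    for e in q: print(e)
for a in rs[:2]:
    for b in rt[:2]: print(*tri(a[0],b[0]))
# foot
h=cv2.cvtColor(T,cv2.COLOR_RGB2HSV);x0,y0,x1,y1=150,145,215,212
f=6;g=cv2.resize(T[y0:y1,x0:x1],None,fx=f,fy=f,interpolation=cv2.INTER_CUBIC).astype(int)
m=((abs(g[...,0]-g[...,1])<25)&(g[...,0]>70)).astype(np.uint8)
m=cv2.morphologyEx(m,cv2.MORPH_OPEN,np.ones((9,9)))
cs,_=cv2.findContours(m,0,1);c=max(cs,key=cv2.contourArea)[:,0]
P=np.array([plane("top",(p+.5)/f-.5+[x0,y0],10)[:2] for p in c],np.float32)
print(cv2.minAreaRect(P)); print(cv2.boxPoints(cv2.minAreaRect(P)))
```

```text
(array([423.37094625, 285.99413045]), array([11.91682688, 31.94682058]), 106.02826690673828)
(array([423.3672231 , 285.68030802]), array([ 5.69355392, 16.50982539]), 105.84423828125)
(array([172.70202891, 174.13551331]), array([16.9512736 , 17.75895055]), 128.99560546875)
(array([172.65632629, 174.22164027]), array([ 9.7778244 , 10.17109362]), 135.3784942626953)
[553.05576287 235.5819021  102.58278589] 1.6970792587333439
[552.83424775 235.63468719 102.40994115] 1.5257406757273164
[552.91204793 235.38465559 103.16631917] 1.6874896966770487
[552.6905995  235.43734511 102.99376761] 1.5162369160278433
((568.5504760742188, 239.29507446289062), (131.564208984375, 121.35420227050781), 18.934356689453125)
[[486.639   275.34372]
 [526.01654 160.55586]
 [650.4619  203.24643]
 [611.0844  318.0343 ]]
```

Run:
```python
from h import *
L=np.array([552.9,235.5,102.9]);a=np.radians(18.93)
ds=ray("scene",(423.4,285.9))[1];dt=ray("top",(172.7,174.2))[1]
for t in range(15,36,2):
    r_=np.radians(t);n=np.array([-np.cos(a)*np.sin(r_),-np.sin(a)*np.sin(r_),np.cos(r_)])
    print(t,(-(ds@n)).round(3),(-(dt@n)).round(3),"expect .363,~.958")
# ellipse minor-axis direction gives lean azimuth: project L and L+30n
for az in(14,18.93,24):
  for t in(21,24):
    r_=np.radians(t);b=np.radians(az);n=np.array([-np.cos(b)*np.sin(r_),-np.sin(b)*np.sin(r_),np.cos(r_)])
    for nm in("scene","top"):
        p,q=proj(nm,np.array([L,L+30*n]));d=q-p;print(az,t,nm,(np.degrees(np.arctan2(d[1],d[0]))%180).round(1))
```

```text
15 0.497 0.975 expect .363,~.958
17 0.467 0.976 expect .363,~.958
19 0.436 0.977 expect .363,~.958
21 0.405 0.976 expect .363,~.958
23 0.373 0.974 expect .363,~.958
25 0.341 0.971 expect .363,~.958
27 0.308 0.967 expect .363,~.958
29 0.275 0.962 expect .363,~.958
31 0.242 0.955 expect .363,~.958
33 0.208 0.947 expect .363,~.958
35 0.174 0.938 expect .363,~.958
14 21 scene 106.6
14 21 top 162.1
14 24 scene 106.3
14 24 top 151.0
18.93 21 scene 104.6
18.93 21 top 160.7
18.93 24 scene 104.1
18.93 24 top 147.8
24 21 scene 102.5
24 21 top 159.5
24 24 scene 101.7
24 24 top 144.3
```

```bash
cat > mv.py <<'E'
import json,os,numpy as np
from scipy.spatial.transform import Rotation as Ro
F="cmd.json"
def cur():
    d=json.load(open(F)) if os.path.exists(F) else {"p":[239.035,550.334,231.292],"q":Ro.from_euler("xyz",[180,0,156.52],degrees=True).as_quat().tolist()}
    return np.array(d["p"]),Ro.from_quat(d["q"])
def inc(p,R,save=True):
    p0,R0=cur();v=np.r_[R0.inv().apply(np.array(p)-p0)/400,(R0.inv()*R).as_rotvec()/(2*np.pi)].round(4)
    print("inc",v.tolist(),"rows>=",round(max(np.linalg.norm(v[:3])*400/62.5,np.linalg.norm(v[3:])*360/10.7),1))
    if save: json.dump({"p":(p0+R0.apply(v[:3]*400)).tolist(),"q":(R0*Ro.from_rotvec(v[3:]*2*np.pi)).as_quat().tolist()},open(F,"w"))
def down(yaw): return Ro.from_euler("xyz",[180,0,yaw],degrees=True)
E
python3 - <<'E'
from mv import *
inc([420,160,260],down(113))
E
```

```text
inc [-0.8038, -0.7148, -0.0718, -0.0, -0.0, 0.1209] rows>= 6.9
```

carry_out --increments '[-0.1,-0.09,-0.009,0,0,0.015,1,-0.2,-0.18,-0.018,0,0,0.03,1,-0.3,-0.27,-0.027,0,0,0.045,1,-0.4,-0.36,-0.036,0,0,0.06,1,-0.5,-0.45,-0.045,0,0,0.075,1,-0.6,-0.53,-0.054,0,0,0.09,1,-0.7,-0.62,-0.063,0,0,0.105,1,-0.8038,-0.7148,-0.0718,0,0,0.1209,1,-0.8038,-0.7148,-0.0718,0,0,0.1209,1,-0.8038,-0.7148,-0.0718,0,0,0.1209,1]' --force 40

```text
time: 1.35
tool_pos: [419.7, 160.1, 259.7]
tcp_rot: [-180.0, -0.0, 113.0]
ft_force: [0.4, 0.5, 1.0]
finger_gap: 85.2
grip_force: 0.0
```

Run:
```python
from mv import *
from bench import sense
s=sense();p,R=cur();print(s["time"],s["tool_pos"],s["tcp_rot"],p,R.as_euler("xyz",degrees=True),s["joint_pos"].round(1))
inc([564.9,-231,200],down(69.5))
```

```text
1.35 [419.74733066 160.11650662 259.67512856] [-1.79965167e+02 -3.68556823e-02  1.12984682e+02] [420.01408967 159.98553273 260.012     ] [180.      0.    112.996] [ 14.3 -17.1 105.5   0.   91.6  -8.7]
inc [-1.0413, -0.0484, 0.15, -0.0, -0.0, 0.1208] rows>= 6.7
```

Run:
```python
from mv import *
json.dump({"p":[420.014,159.986,260.012],"q":down(112.996).as_quat().tolist()},open(F,"w"))
inc([555,-205,200],down(69.5))
```

```text
inc [-0.9718, -0.0458, 0.15, 0.0, -0.0, 0.1208] rows>= 6.3
```

carry_out --increments '[-0.12,-0.006,0.018,0,0,0.015,1,-0.24,-0.012,0.036,0,0,0.03,1,-0.36,-0.018,0.054,0,0,0.045,1,-0.48,-0.024,0.072,0,0,0.06,1,-0.6,-0.03,0.09,0,0,0.075,1,-0.72,-0.035,0.108,0,0,0.09,1,-0.84,-0.04,0.13,0,0,0.105,1,-0.9718,-0.0458,0.15,0,0,0.1208,1,-0.9718,-0.0458,0.15,0,0,0.1208,1,-0.9718,-0.0458,0.15,0,0,0.1208,1]'

```text
time: 2.6
tool_pos: [555.2, -203.1, 199.4]
tcp_rot: [-179.9, -0.0, 69.7]
ft_force: [-1.0, -0.8, 0.4]
finger_gap: 85.3
grip_force: 0.0
```

Run:
```python
from mv import *
from bench import sense
s=sense();p,R=cur();print(s["time"],s["tool_pos"],s["tcp_rot"],p,R.as_euler("xyz",degrees=True))
inc([564.9,-231,64.5],down(69.5))
```

```text
2.6 [ 555.24142092 -203.12157596  199.4155173 ] [-1.79918577e+02 -4.15917265e-02  6.96652317e+01] [ 555.00987483 -205.00026629  200.012     ] [ 1.80000000e+02 -1.27222187e-14  6.95080000e+01]
inc [-0.0522, 0.0459, 0.3388, -0.0, -0.0, 0.0] rows>= 2.2
```

carry_out --increments '[-0.03,0.025,0,0,0,0,1,-0.0522,0.0459,0,0,0,0,1,-0.0522,0.0459,0.03,0,0,0,1,-0.0522,0.0459,0.08,0,0,0,1,-0.0522,0.0459,0.14,0,0,0,1,-0.0522,0.0459,0.2,0,0,0,1,-0.0522,0.0459,0.26,0,0,0,1,-0.0522,0.0459,0.31,0,0,0,1,-0.0522,0.0459,0.3388,0,0,0,1,-0.0522,0.0459,0.3388,0,0,0,1]'

```text
time: 3.85
tool_pos: [564.2, -230.5, 63.3]
tcp_rot: [-179.9, -0.0, 69.5]
ft_force: [-0.2, -0.9, -0.6]
finger_gap: 85.6
grip_force: 0.0
```

Run:
```python
from h import *
from bench import sense
s=sense();print(s["time"],s["tool_pos"],s["tcp_rot"],s["ft_force"])
S,T=viewer.snapshot("scene"),viewer.snapshot("top")
def cr(im,x,y,w,h,f): return cv2.resize(im[y:y+h,x:x+w],None,fx=f,fy=f,interpolation=cv2.INTER_CUBIC)
cv2.imwrite("pics/g1.png",np.hstack([cr(S,180,150,100,120,4),cr(T,275,150,100,120,4)])[:,:,::-1])
```

```text
3.85 [ 564.16011762 -230.53128296   63.25359865] [-1.79883728e+02 -1.52879304e-02  6.95130470e+01] [-0.17047819 -0.88523257 -0.64231244]
```

View pics/g1.png

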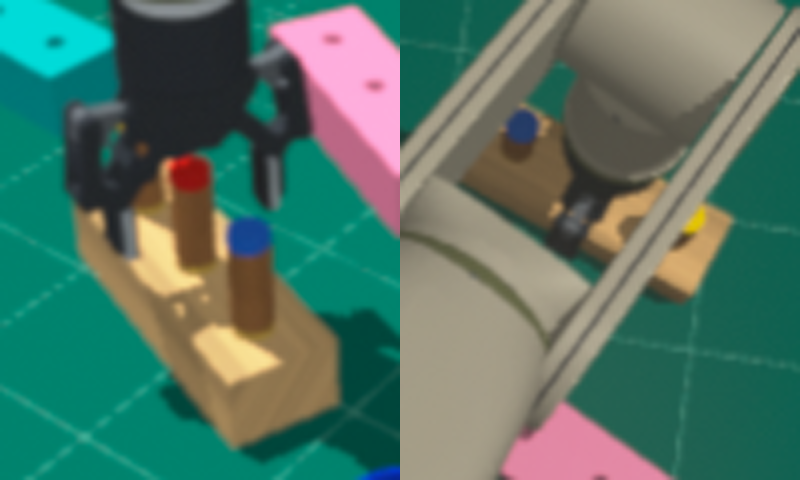

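The red punch stands between the open fingers, with the blue and yellow punches clear. I close gently.

carry_out --increments '[0,0,0,0,0,0,0,0,0,0,0,0,0,-0.2,0,0,0,0,0,0,-0.35,0,0,0,0,0,0,-0.5,0,0,0,0,0,0,-1,0,0,0,0,0,0,-1,0,0,0,0,0,0,-1,0,0,0,0,0,0,-1,0,0,0,0,0,0,-1,0,0,0,0,0,0,-1]' --force 35

```text
time: 5.2
tool_pos: [565.1, -231.1, 64.9]
tcp_rot: [180.0, 0.0, 69.5]
ft_force: [-1.0, 0.3, 5.5]
finger_gap: 25.3
grip_force: 34.3
```

carry_out --increments '[0,0,-0.01,0,0,0,-1,0,0,-0.03,0,0,0,-1,0,0,-0.06,0,0,0,-1,0,0,-0.1,0,0,0,-1,0,0,-0.16,0,0,0,-1,0,0,-0.23,0,0,0,-1,0,0,-0.3,0,0,0,-1,0,0,-0.37,0,0,0,-1,0,0,-0.4,0,0,0,-1,0,0,-0.4,0,0,0,-1]'

```text
time: 6.45
tool_pos: [565.5, -231.2, 225.8]
tcp_rot: [179.9, 0.0, 69.5]
ft_force: [-0.0, 0.0, -1.5]
finger_gap: 25.1
grip_force: 34.6
```

Run:
```python
from h import *
from mv import *
from bench import sense
p,R=cur(); json.dump({"p":(p+[0,0,160]).tolist(),"q":R.as_quat().tolist()},open(F,"w"))
s=sense();print(s["time"],s["tool_pos"],s["tcp_rot"],s["ft_force"],p+[0,0,160])
S,T=viewer.snapshot("scene"),viewer.snapshot("top")
def cr(im,x,y,w,h,f): return cv2.resize(im[y:y+h,x:x+w],None,fx=f,fy=f,interpolation=cv2.INTER_CUBIC)
cv2.imwrite("pics/l1.png",np.hstack([cr(S,170,100,100,120,4),cr(T,275,120,100,120,4)])[:,:,::-1])
```

```text
6.45 [ 565.46631846 -231.2414792   225.84212262] [1.79866023e+02 1.60590433e-02 6.95097509e+01] [-0.04648631  0.02945628 -1.51362286] [ 564.89847455 -230.98640866  224.492     ]
```

View pics/l1.png

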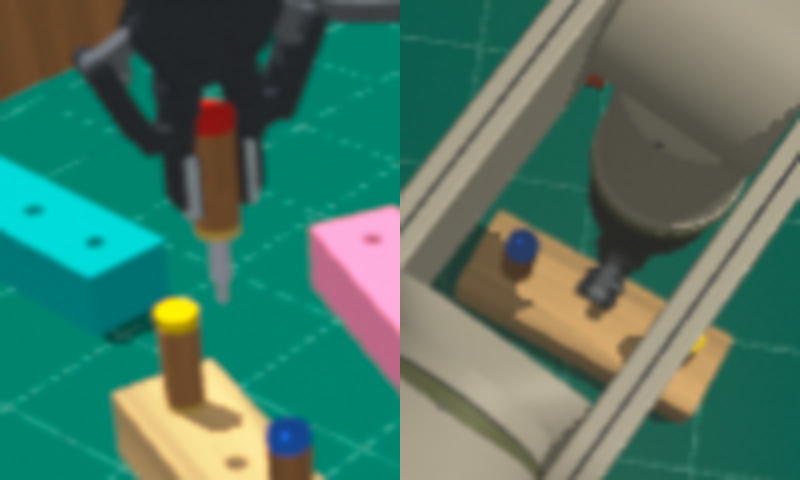

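The red punch is out of the block and hangs in the grip, cap at scene (224,129), tip at about (226,175). The yellow and blue punches are undisturbed. I check its tilt in the hand against a vertical line.

Run:
```python
from h import *
S=viewer.snapshot("scene");np.save("lift.npy",S)
tip=np.array([565.2,-231.1,225-59.5])
for d in(0,2,4):
    u=np.array([np.cos(np.radians(69.5)),np.sin(np.radians(69.5)),0])
    g=tip+[0,0,78]
    ax=np.array([0,0,1])*np.cos(np.radians(d))+u*np.sin(np.radians(d))
    print(d,*proj("scene",np.array([g-78*ax,g-33*ax,g-20*ax,g+28*ax,g+33*ax])).round(1))
c,st,m=blob(S,(0,190,90),(5,255,255),(205,110,240,145));print("cap",c,st)
# handle/shaft centre per row
g=S[:, 200:250].astype(int)
for y in range(136,178,3):
    row=g[y];d=row[:,1]-row[:,0]          # green background high
    x=np.where(d<25)[0]+200
    x=x[(x>210)&(x<242)];print(y,x.min() if len(x) else None,x.max() if len(x) else None, len(x))
```

```text
0 [225.2 174.6] [223.8 157. ] [223.4 151.8] [221.7 131.4] [221.5 129.2]
2 [224.6 174. ] [223.5 156.8] [223.2 151.6] [221.9 131.6] [221.8 129.4]
4 [224.1 173.4] [223.3 156.5] [223.1 151.5] [222.1 131.8] [222.  129.7]
cap [224.015625 130.53125 ] [220 127   9   8  64]
136 211 234 24
139 211 235 25
142 212 235 24
145 213 235 23
148 213 234 22
151 215 231 17
154 217 230 14
157 219 230 12
160 221 228 8
163 224 227 4
166 224 227 4
169 224 227 4
172 225 226 2
175 211 226 8
```

```bash
cat >> mv.py <<'E'
L=np.array([552.9,235.5,102.9])
def axis(az,t):
    a,b=np.radians([az,t]);return np.array([-np.cos(a)*np.sin(b),-np.sin(a)*np.sin(b),np.cos(b)])
def tilt(az,t,yaw):
    a=np.radians(az);return Ro.from_rotvec(np.radians(t)*np.array([np.sin(a),-np.cos(a),0]))*down(yaw)
E
python3 - <<'E'
from mv import *
inc([560,30,265],tilt(17.5,12,92))
n=axis(17.5,23.5);inc(L+n*(110+59.5),tilt(17.5,23.5,114.5));print(cur()[0],cur()[1].apply([0,0,1]),n)
E
```

```text
inc [0.6069, -0.2399, -0.1013, -0.03, 0.0151, -0.0622] rows>= 4.2
inc [0.4681, -0.1654, 0.0097, -0.032, 0.0024, -0.0623] rows>= 3.2
[488.45481586 215.17706263 258.34779045] [ 0.38018862  0.11982482 -0.91711429] [-0.38029375 -0.11990616  0.91706007]
```

carry_out --increments '[0.03,-0.012,-0.02,0,0,0,-1,0.1,-0.04,-0.04,-0.004,0.002,-0.01,-1,0.18,-0.07,-0.06,-0.009,0.0045,-0.019,-1,0.26,-0.103,-0.08,-0.013,0.0065,-0.027,-1,0.34,-0.134,-0.09,-0.017,0.0085,-0.035,-1,0.42,-0.166,-0.1013,-0.021,0.0105,-0.043,-1,0.5,-0.198,-0.1013,-0.025,0.0125,-0.051,-1,0.57,-0.225,-0.1013,-0.028,0.014,-0.058,-1,0.6069,-0.2399,-0.1013,-0.03,0.0151,-0.0622,-1,0.6069,-0.2399,-0.1013,-0.03,0.0151,-0.0622,-1]'

```text
time: 7.85
tool_pos: [559.6, 30.9, 265.0]
tcp_rot: [168.4, -3.2, 92.4]
ft_force: [-0.6, -0.5, -1.0]
finger_gap: 25.1
grip_force: 34.7
```

carry_out --increments '[0.03,-0.01,0,-0.002,0,-0.004,-1,0.08,-0.028,0.001,-0.005,0.0004,-0.01,-1,0.14,-0.05,0.003,-0.009,0.0007,-0.018,-1,0.2,-0.07,0.004,-0.0137,0.001,-0.0266,-1,0.27,-0.095,0.006,-0.018,0.0014,-0.036,-1,0.34,-0.12,0.007,-0.023,0.0017,-0.045,-1,0.4,-0.141,0.008,-0.027,0.002,-0.053,-1,0.445,-0.157,0.009,-0.03,0.0023,-0.059,-1,0.4681,-0.1654,0.0097,-0.032,0.0024,-0.0623,-1,0.4681,-0.1654,0.0097,-0.032,0.0024,-0.0623,-1]'

```text
time: 9.1
tool_pos: [488.2, 215.2, 258.2]
tcp_rot: [156.7, 2.8, 113.9]
ft_force: [-0.2, -0.2, -0.8]
finger_gap: 25.2
grip_force: 34.7
```

Run:
```python
from h import *
from bench import sense
s=sense();print(s["time"],s["tool_pos"],s["tcp_rot"],s["ft_force"],s["joint_pos"].round(1))
S,T=viewer.snapshot("scene"),viewer.snapshot("top");np.save("sp.npy",S);np.save("tp.npy",T)
def cr(im,x,y,w,h,f): return cv2.resize(im[y:y+h,x:x+w],None,fx=f,fy=f,interpolation=cv2.INTER_CUBIC)
cv2.imwrite("pics/p1.png",np.hstack([cr(S,370,190,100,150,4),cr(T,130,110,100,150,4)])[:,:,::-1])
```

```text
9.1 [488.19563837 215.23923162 258.22281567] [156.67063667   2.79060068 113.93716281] [-0.17065527 -0.21928455 -0.80346311] [ 18.6 -27.1 116.3  -0.5  67.3  -5.8]
```

View pics/p1.png

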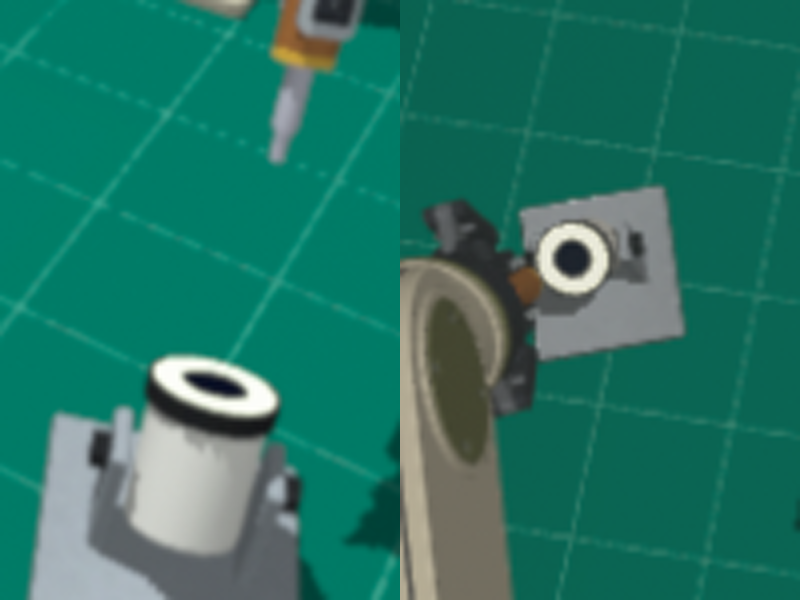

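```bash
cat > ax.py <<'E'
from h import *
from mv import *
from bench import sense
from scipy.ndimage import map_coordinates
# midline of the punch in the scene view: scan across the predicted axis, find sub-pixel sides against the green
def midline(S,A,Rt,svals,half=14):
    """A: TCP; Rt tool rotation; svals: distances from tip."""
    z=Rt.apply([0,0,1]);tip=A+z*59.5;pts=proj("scene",np.array([tip-z*s for s in svals]))
    u=pts[0]-pts[-1];u/=np.linalg.norm(u);v=np.array([-u[1],u[0]]);out=[]
    gr=(S[...,1].astype(float)-S[...,0])
    for p,s in zip(pts,svals):
        k=np.arange(-half,half,.1);q=p[:,None]+v[:,None]*k
        c=map_coordinates(gr,[q[1],q[0]],order=1);
        m=c<0.5*np.percentile(c,90)
        lab=np.flatnonzero(m)
        if len(lab)<5: continue
        gs=np.split(lab,np.flatnonzero(np.diff(lab)>1)+1);g=min(gs,key=lambda g:abs(k[g].mean())+(50 if len(g)<15 else 0));out.append((s,k[g].mean(),np.ptp(k[g])))
    return np.array(out),v,pts
E
python3 - <<'E'
from ax import *
p,R=cur()
S=np.load("sp.npy");o,v,pts=midline(S,p,R,range(2,48,4));print(pts[0],pts[-1],v);print(o.round(2))
S=np.load("lift.npy");o,v,pts=midline(S,np.array([565.1,-231,224.8]),down(69.5),range(2,48,4));print(pts[0],pts[-1],v);print(o.round(2))
E
```

```text
[438.23035815 227.81873325] [444.6478839  203.65561277] [-0.9664931  -0.25669261]
[[ 2.   -0.7   4.2 ]
 [ 6.   -0.65  4.5 ]
 [10.   -0.8   4.8 ]
 [14.   -0.65  6.7 ]
 [18.   -0.75  7.3 ]
 [22.   -0.65  7.5 ]
 [26.   -0.7   7.4 ]
 [30.   -0.7   7.4 ]
 [34.   -0.8   7.2 ]
 [38.   -0.75  7.3 ]
 [42.    0.1  13.4 ]
 [46.   -0.6  17.  ]]
[225.21076086 173.87869032] [223.8230255  156.71572311] [-0.99674706  0.08059336]
[[ 2.   -0.75  3.1 ]
 [ 6.   -0.7   3.6 ]
 [10.   -0.75  4.3 ]
 [14.   -0.75  5.3 ]
 [18.   -0.75  5.5 ]
 [22.   -0.65  5.5 ]
 [26.   -0.7   5.6 ]
 [30.   -0.8   5.6 ]
 [34.   -0.75  6.5 ]
 [38.   -0.8  10.4 ]
 [42.   -0.75 12.3 ]
 [46.   -0.65 12.5 ]]
```

No tilt in the hand at either pose. The midline is parallel to the prediction, with a constant 0.7 px sideways offset, which is calibration bias. I check the tip end and re-triangulate with the bias removed.

Run:
```python
from ax import *
p,R=cur()
S=np.load("sp.npy");z=R.apply([0,0,1])
for nm,S,p,z in(("place",S,p,z),("lift",np.load("lift.npy"),np.array([565.1,-231,224.8]),np.array([0,0,-1.]))):
    tip=p+59.5*z; s=np.arange(-10,12,1.);q=proj("scene",np.array([tip-z*a for a in s]))+[.7,.1]
    g=S[...,1].astype(float)-S[...,0];print(nm,[(int(a),int(b)) for a,b in zip(s,map_coordinates(g,[q[:,1],q[:,0]],order=1))])
ls,lt=np.array([423.37,285.85]),np.array([172.68,174.18])
for d in([0,0],[.7,.15],[1.2,.15],[.7,1],[.7,-1]): print(d,*tri(ls-d,lt))
cs,ct=np.array([227.1,192.9]),np.array([325.6,192.5])
for d in([0,0],[.7,.0],[.7,1]): print("cap",d,*tri(cs-d,ct))
# foot centre bias check and yaw from scene: eyeballed foot corners
for u in([384,296],[380,339.5]): print(plane("scene",np.array(u)-[.7,.15],10))
```

```text
place [(-10, 123), (-9, 124), (-8, 124), (-7, 123), (-6, 123), (-5, 117), (-4, 104), (-3, 80), (-2, 53), (-1, 33), (0, 15), (1, 8), (2, 3), (3, 2), (4, 3), (5, 4), (6, 4), (7, 4), (8, 4), (9, 3), (10, 3), (11, 3)]
lift [(-10, 132), (-9, 132), (-8, 126), (-7, 118), (-6, 110), (-5, 91), (-4, 72), (-3, 54), (-2, 41), (-1, 27), (0, 22), (1, 18), (2, 15), (3, 15), (4, 14), (5, 13), (6, 12), (7, 11), (8, 10), (9, 9), (10, 8), (11, 7)]
[0, 0] [552.87543294 235.51692275 102.76088883] 1.6101413713460007
[0.7, 0.15] [553.02944004 234.90456735 102.8251362 ] 0.4127957032264588
[1.2, 0.15] [553.18990411 234.53313163 102.67279445] 0.4422495920337435
[0.7, 1] [552.63703956 234.37813743 104.40892785] 0.40492712663743247
[0.7, -1] [553.56116124 235.61787805 100.67904652] 0.4234190395423763
cap [0, 0] [ 564.90273916 -230.9790679   115.252917  ] 1.3616480324796154
cap [0.7, 0.0] [ 565.44030121 -231.63359671  115.08423637] 0.21504687435791459
cap [0.7, 1] [ 564.91923293 -231.59435405  117.58989502] 0.6485386869210493
[535.88128993 167.3296102   10.        ]
[636.88653343 205.85098699  10.        ]
```

Run:
```python
from ax import *
T=np.load("top0.npy");x0,y0,x1,y1=150,145,215,212;f=6
g=cv2.resize(T[y0:y1,x0:x1],None,fx=f,fy=f,interpolation=cv2.INTER_CUBIC).astype(int)
m=((abs(g[...,0]-g[...,1])<25)&(g[...,0]>70)).astype(np.uint8);m=cv2.morphologyEx(m,cv2.MORPH_OPEN,np.ones((9,9)))
cs,_=cv2.findContours(m,0,1);cs=max(cs,key=cv2.contourArea)[:,0]
P=np.array([plane("top",(p+.5)/f-.5+[x0,y0],10)[:2] for p in cs])
cs,_=cv2.findContours(m,0,cv2.CHAIN_APPROX_NONE);cs=max(cs,key=cv2.contourArea)[:,0]
P=np.array([plane("top",(p+.5)/f-.5+[x0,y0],10)[:2] for p in cs])
a=np.radians(18.9);c=np.array([568.55,239.3]);Q=(P-c)@np.array([[np.cos(a),-np.sin(a)],[np.sin(a),np.cos(a)]])
for k,w,h in((0,65,60),(1,60,65)):
    for sg in(-1,1):
        s=(abs(Q[:,k]*sg-w)<5)&(abs(Q[:,1-k])<h-10)
        pf=np.polyfit(Q[s][:,1-k],Q[s][:,k],1);r_=abs(Q[s][:,k]-np.polyval(pf,Q[s][:,1-k]));s2=r_<1
        pf=np.polyfit(Q[s][s2][:,1-k],Q[s][s2][:,k],1);print("edge",k,sg,s2.sum(),pf.round(4),"yaw",18.9+np.degrees(np.arctan(pf[0]))*(1 if k else -1))
```

```text
edge 0 -1 181 [-2.40000e-03 -6.52592e+01] yaw 19.036548375079867
edge 0 1 173 [-2.90000e-03  6.46035e+01] yaw 19.068095253294135
edge 1 -1 190 [ 1.60000e-03 -5.99998e+01] yaw 18.989955755788767
edge 1 1 103 [2.20000e-03 5.94892e+01] yaw 19.026019786482294
```

Run:
```python
from mv import *
n=axis(19,23);L=np.array([552.5,235.1,103.3])
inc(L+n*(60+59.5+.5),tilt(19,23,114.5))
```

```text
inc [-0.0039, 0.0014, 0.1224, 0.0012, 0.0018, 0.0003] rows>= 0.8
```

carry_out --increments '[-0.0039,0.0014,0.01,0.0012,0.0018,0.0003,-1,-0.0039,0.0014,0.03,0.0012,0.0018,0.0003,-1,-0.0039,0.0014,0.05,0.0012,0.0018,0.0003,-1,-0.0039,0.0014,0.07,0.0012,0.0018,0.0003,-1,-0.0039,0.0014,0.09,0.0012,0.0018,0.0003,-1,-0.0039,0.0014,0.11,0.0012,0.0018,0.0003,-1,-0.0039,0.0014,0.12,0.0012,0.0018,0.0003,-1,-0.0039,0.0014,0.1224,0.0012,0.0018,0.0003,-1,-0.0039,0.0014,0.1224,0.0012,0.0018,0.0003,-1,-0.0039,0.0014,0.1224,0.0012,0.0018,0.0003,-1]'

```text
time: 10.45
tool_pos: [508.3, 219.9, 214.2]
tcp_rot: [157.1, 2.1, 114.1]
ft_force: [-0.4, 0.2, -1.6]
finger_gap: 25.2
grip_force: 34.8
```

Run:
```python
from ax import *
s=sense();p,R=cur();print(s["time"],s["tool_pos"]-p,s["tcp_rot"],R.as_euler("xyz",degrees=True),s["ft_force"],abs(s["qd"]).max())
S,T=viewer.snapshot("scene"),viewer.snapshot("top");np.save("sf.npy",S)
o,v,pts=midline(S,p,R,range(2,48,4));print(o[:,1].round(2),pts[0],v)
z=R.apply([0,0,1]);tip=p+59.5*z;sv=np.arange(-8,4,1.);q=proj("scene",np.array([tip-z*a for a in sv]))+[.7,.2]
print([(int(a),int(b)) for a,b in zip(sv,map_coordinates(S[...,1].astype(float)-S[...,0],[q[:,1],q[:,0]],order=1))])
print("tip",tip,"extended axis at glass px",proj("scene",tip+60*z)+[.7,.2])
def cr(im,x,y,w,h,f): return cv2.resize(im[y:y+h,x:x+w],None,fx=f,fy=f,interpolation=cv2.INTER_CUBIC)
cv2.imwrite("pics/f1.png",np.hstack([cr(S,370,190,100,150,4),cr(T,130,110,100,150,4)])[:,:,::-1])
```

```text
10.45 [0.1369324  0.08031384 0.44095866] [157.06551745   2.1479311  114.07168859] [157.10253578   2.14395624 114.06837056] [-0.38996899  0.2336274  -1.64071043] 0.09649268403740238
[-0.6  -0.65 -0.65 -0.55 -0.55 -0.6  -0.55 -0.6  -0.65 -0.65 -0.4  -0.6 ] [430.84654947 253.67557466] [-0.96931301 -0.24582979]
[(-8, 124), (-7, 124), (-6, 125), (-5, 110), (-4, 93), (-3, 73), (-2, 52), (-1, 34), (0, 17), (1, 12), (2, 8), (3, 6)]
tip [530.14013389 227.40666635 158.96998047] extended axis at glass px [[423.58572852 285.34584843]]
```

View pics/f1.png

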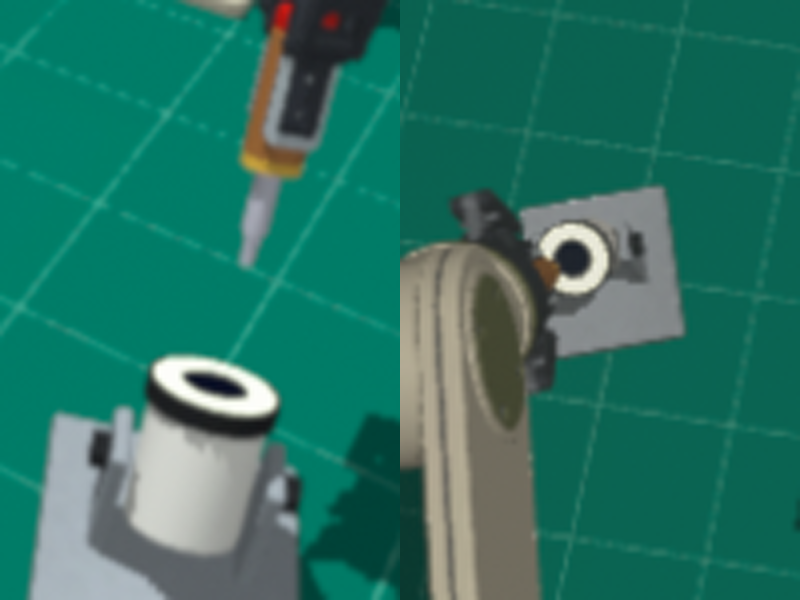

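The tip is at scene (431,256). The shaft axis, extended, meets the lens centre at (423.6,285.3) against the measured (423.4,285.9), about 60 mm from the glass. The punch is untilted in the grip at 35 N and the arm is still, so I hand in.

```bash
python3 -c "
from bench import order
print(order.hand_in())"
```

```text
the job is handed in; nothing more can be done
None
```

I drew the red-capped punch straight up out of the block at about 35 N and handed in with the arm still holding it motionless about 60 mm from the lens, on its axis; the in-line direction is confirmed in the scene view only, as the arm hid the tip from the top view, and the lens tilt (about 23°) is my estimate.

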